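# Gauge the bore of a cedar billet and show the tip

## Robot

A 6-joint arm with a two-finger parallel gripper is mounted at the origin on the work surface. World frame = base frame: x ahead of the robot, y to its left, z up, the work surface at z = 0. Lengths are in m, angles in rad, forces in N, time in s.
With the tool pointing down it reaches from about 0.375 to 0.9 m from the base axis. Payload 3.1 kg.
Tool frame: the origin (TCP) lies between the finger pads; the fingertips stand 8 mm ahead of it and the grasp point (between the pads) lies 11 mm behind it; z points along the fingers, y is the line along which they close (so a half turn about z gives the same grasp; the last joint's range is limited). The gripper opens to 87 mm and grips with 3 to 60 N. Pads are 19 mm wide; open, the fingers measure 117 mm over their backs; the gripper's body (75 mm by 190 mm) begins 51 mm behind the grasp point.
Start: joints at [-1.383, 0.527, 1.433, -0, 1.181, -0.178], TCP at [0.224, -0.584, 0.231] pointing down, gripper open.
Joint ranges: [-3.08, 3.08], [-0.75, 2.2], [0.22, 2.44], [-1.43, 4.57], [0, 2.65], [-2.85, 2.85]. Speed limits (rad/s): [2.79, 2.79, 3.14, 3.14, 3.14, 3.14].

## Interface

Orientations are given as a unit quaternion [x, y, z, w].
In Python, from rig import robot, vision, job gives the robot as it stands.
- The arm moves only by the shell command python3 -m handwheel 'ROWS' [OPENING] [FORCE]. ROWS is JSON, a list of rows, each a list of 4 numbers: the shift along the tool's x, y, z as a fraction of full scale, then the turn about the tool's z as a fraction of full scale. A call has 1 to 20 rows; each row is the pose to reach, as a shift and turn from the pose commanded when the call began, along the tool's axes at that moment, turning the shorter way round; what a row does not reach only later rows make up. Full scale, the value 1, is 300 mm for a shift and 2 pi rad for a turn. A row lasts 1/12 s, in which the tool goes at most 41.7 mm and 7.16 degrees, less where a joint would pass 70% of its speed; a pose out of reach is approached as far as the arm can. A call with a number of a shift or a turn outside -1 to 1 is refused whole. A call with a gripper value outside its range is refused whole. OPENING is the opening in per cent of the stroke, from 0 (shut) to 100 (fully open), set as the call begins (- or left out, the last holds). The fingers move at their own pace and stop on an object; FORCE is the grip in N (left out, the last holds). Time passes only in rows, so rows that repeat a pose let the fingers close. It gives the time, the measured TCP pose, the force, the opening and the grip force at its end, in the units of the state.
- robot.get_obs(): the state, without advancing time (a new reading comes with each control period).
- vision.camera(name): name is "scene" or "top" or "wrist"; returns a dict with "frame" (400x640x3 uint8, red, green, blue), "K" (3x3 intrinsics, pixels), "k1" (the pictures are not rectified: a ray, as slopes to the right and down, at radius r is drawn at 1 + k1 r^2 times it, then the intrinsics apply), "cam_to_world" (4x4, takes a point from camera to world coordinates); the wrist camera has in their place "hand_eye" (4x4, takes a point from camera to tool coordinates, whose origin is the TCP and whose axes are the flange's). Camera axes: x right, y down, z forward; pixel columns grow to the right and rows downward; lengths in m; the calibration is good to about 2 mm. A picture is of the moment at which its call begins: read the wrist's pose just before it. There is no depth.
- job.hand_in(): hands the job in; it is judged then, once.
Trained networks look in the newest picture that a camera, given by its name, has taken for a name from the list of things; names that differ only in an ending like _2 or _b are one class to them, and where a whole thing is asked for, a point or a joint stands for the part that bears it (a point fixed in the world has none). Each returns a list of dicts, best first, with "conf" (0 to 1); they miss things now and then, are a little off and sometimes report something else, mostly with a low value. They report only what shows in the picture. A call takes as long as a camera call. They do not tell look-alikes from the thing itself.
- vision.look_for(camera, label): "point" ([row, column] in pixels, amid what is visible of it).
- vision.outline_of(camera, label): "mask" (400x640 bool, what is visible of it) and "point" ([row, column] in pixels, amid what is visible of it).
The state is a dict: "time": time; "q": joint angles; "joint_velocities": joint speeds; "joint_torque": joint torques, N m; "position": TCP position; "tool_rot": TCP orientation; "ft_force": force on the tool from outside, world axes, zero at the start; "moment": the same for the moment, N m; "grip_width": finger opening in m; "grip_force": force on a finger pad.
Only numpy, scipy, OpenCV 4.12 (cv2) and the standard library are available. Lean on these libraries where they do the work, as an engineer would, in place of code of your own. Each camera call takes 0.05 s, during which the arm holds its last target. There are 200 camera calls.

## Task

Take the gauge rod with the red collar from the rack, slide it gently into the steel guide tube of the sloping cedar billet until you feel its collar stop on the mouth, then draw it right out again. Finish still holding the rod in the gripper, level and still, with its tip over the middle of the white reading plate and a few centimetres above it, touching nothing else. Leave everything else on the bench where it is.

Things in the scene. Friction and masses are not known exactly. Their poses are not given: they have to be found in the camera images.
- gauge_grip (a point): centre of the square wooden handle (110 long, 18 x 18 mm, flat sides) of the straight gauge rod with the RED collar; x axis towards the tip. About 0.12 kg, balance point about 24 mm ahead of here. It starts level in one of the rack's lanes, tip roughly towards the robot, axis 55 mm above the bench, the handle free on both sides and 34 mm above the rack's base
- gauge_stop (a point): centre of the front face of the red collar (34 mm wide, 12 mm thick; this face meets the tube's mouth), 67 mm ahead of gauge_grip on the rod's axis; axes as gauge_grip
- gauge_tip (a point): the tip of the rod's round steel shaft (9 mm thick, 80 mm long from collar face to tip), 147 mm ahead of gauge_grip on the rod's axis; x axis points out of the tip
- rack: fixed plywood rack, 235 mm wide, three lanes 75 mm apart along its x axis, highest point 59 mm above the bench. Origin on the bench under the handle centre of the middle rod. Each rod rests on two supports, under the handle 42 mm behind its centre and under the shaft 105 mm ahead of it
- guide_tube: fixed rigid steel tube, 35 mm proud of a sloping cedar billet 70 x 70 mm. Origin: centre of its mouth, 117 mm above the bench; z points out of the mouth along the bore, 35 degrees above level, roughly away from the robot. Mouth 32 mm wide outside, 24 inside, narrowing in 14 mm to a 15 mm bore over 110 mm deep: the collar stops on the rim first. Push under 40 N
- plate (a point): centre of the upper face of the white reading plate with black ruled ticks (100 x 80 mm), level, 60 mm above the bench, on a fixed dark steel stand with a foot 120 x 100 mm
- blue_grip (a point): the look-alike gauge with the BLUE collar, otherwise the same as the red one; origin at the centre of its handle. Leave it in the rack
- gouge_grip (a point): a gouge with a dark wooden handle of the same size and no collar; origin at the centre of its handle. Leave it in the rack
- mallet: small wooden-handled hammer about 260 mm long, lying flat on the bench; bystander
- glue: yellow glue bottle, 60 mm wide, 100 mm tall, origin under its centre; bystander
- mug: blue mug, 80 mm wide, 90 mm tall, origin under its centre; bystander
- offcut: cedar offcut 120 x 70 x 50 mm lying flat, origin under its centre; bystander
- stone: grey sharpening stone 160 x 55 x 25 mm, origin under its centre; bystander
Mind the look-alikes: they are no part of the job. What is shaped like the part that bears gauge_grip but purple or turquoise is not meant.

How it is judged:
On the way, in this order (a step that is already met when the one before it is completed fails the run):
1. the red collar sits on the guide tube's mouth, pressed lightly, the shaft in the bore (z of gauge_stop in the frame of guide_tube below 0.003 m and x of gauge_stop in the frame of guide_tube between -0.006 and 0.006 m and y of gauge_stop in the frame of guide_tube between -0.006 and 0.006 m and angle between the x axis of gauge_tip and the z axis of guide_tube, either way round below 0.12 rad and contact force between gauge and guide_tube above 0.5 N), for 0.1 s.
2. the rod is drawn right out of the tube and still held (distance between gauge_tip and guide_tube above 0.02 m and z of gauge_tip in the frame of guide_tube above 0.01 m and contact force between the fingers and gauge above 2 N), for 0.1 s.
At the end, for the whole second after the job is handed in: The gripper still holds the rod (over 2 N), still (under 20 mm/s), level within 8 degrees, its tip within 30 mm sideways of the plate's centre and 12 to 80 mm above the plate; the rod touches neither stand, jig nor rack; the other rods and the bystanders are within 25 mm of where they were (contact force between the fingers and gauge above 2 N and horizontal distance between gauge_tip and plate below 0.03 m and z of gauge_tip in the frame of plate between 0.012 and 0.08 m and angle between gauge_tip's own x axis and vertical between 1.431 and 1.711 rad and linear speed of gauge below 0.02 m/s and contact force between gauge and stand below 0.05 N and contact force between gauge and jig below 0.05 N and contact force between gauge and rack below 0.05 N and distance of each of blue_grip, gouge_grip, mallet, glue, mug, offcut, stone from where it was at the start of the episode below 0.025 m); the arm keeps its last pose, push and grip.
It fails at once if the rod is forced against the guide tube (over 40 N) (contact force between gauge and guide_tube above 40 N).
It fails at once if a bystander or another rod is disturbed (moved over 25 mm) (distance of any of blue_grip, gouge_grip, mallet, glue, mug, offcut, stone from where it was at the start of the episode above 0.025 m).
It also fails if it takes over 48 s, if anything falls off the work surface, if the arm or the gripper's body presses on something with over 40 N, if the wrist force passes 120 N, or if a joint passes its speed limit or range.

## Working session

There is one attempt and no reset: what is moved stays moved. The work goes in short steps, Python scripts to look and compute and a shell command to move; the robot and the scene stay as the last step left them, time stands still between calls to the robot, and variables do not carry over. Pictures are saved under pics/ and viewed, at most 10 in all, crops included, and the job is handed in when it is done.

```bash
mkdir -p pics
cat > h.py <<'E'
import numpy as np, cv2
from scipy.spatial.transform import Rotation as R
from rig import robot, vision, job
def cam(name):
    o=robot.get_obs(); c=vision.camera(name)
    if name=='wrist':
        T=np.eye(4);T[:3,:3]=R.from_quat(o['tool_rot']).as_matrix();T[:3,3]=o['position'];c['cam_to_world']=T@c['hand_eye']
    return c
def ray(c,p):  # p=[row,col]
    K=c['K'];d=np.array([(p[1]-K[0,2])/K[0,0],(p[0]-K[1,2])/K[1,1]]);u=d.copy()
    for _ in range(20): u=d/(1+c['k1']*(u@u))
    M=c['cam_to_world'];return M[:3,3],M[:3,:3]@np.array([*u,1])
def at_z(c,p,z):
    o,d=ray(c,p);return o+d*(z-o[2])/d[2]
def proj(c,X):
    M=np.linalg.inv(c['cam_to_world']);x=M[:3,:3]@np.array(X)+M[:3,3];u=x[:2]/x[2];u=u*(1+c['k1']*(u@u));K=c['K'];return [K[1,1]*u[1]+K[1,2],K[0,0]*u[0]+K[0,2]]
def tri(r):
    A=0;b=0
    for o,d in r:
        d=d/np.linalg.norm(d);P=np.eye(3)-np.outer(d,d);A=A+P;b=b+P@o
    return np.linalg.solve(A,b)
def save(c,n): cv2.imwrite('pics/'+n,c['frame'][:,:,::-1])
E
python3 - <<'E'
from h import *
np.set_printoptions(precision=3,suppress=True)
o=robot.get_obs();print(o['time'],o['position'],R.from_quat(o['tool_rot']).as_matrix(),o['ft_force'])
hz=dict(gauge_grip=.055,guide_tube=.117,plate=.06,mallet=.015,glue=.05,mug=.045,offcut=.05,stone=.025,rack=.01)
for n in ['scene','top']:
    c=cam(n);save(c,n+'0.png');print(n,c['cam_to_world'][:3,3])
    for l,z in hz.items():
        print(l,[(np.round(d['point']),round(d['conf'],2),at_z(c,d['point'],z)[:2]) for d in vision.look_for(n,l)[:4]])
E
cd pics; python3 -c "
import cv2,numpy as np
a=cv2.imread('scene0.png');b=cv2.imread('top0.png');cv2.imwrite('b.png',np.vstack([a,b])[:, :])"
```

```text
0.0 [ 0.223 -0.583  0.23 ] [[ 0.934  0.358 -0.   ]
 [ 0.358 -0.934  0.002]
 [ 0.    -0.002 -1.   ]] [ 0.983  0.414 -0.707]
scene [1.104 0.978 1.367]
gauge_grip [(array([130., 302.]), 0.66, array([ 0.34 , -0.584])), (array([163., 353.]), 0.65, array([ 0.266, -0.261])), (array([184., 299.]), 0.59, array([ 0.528, -0.264]))]
guide_tube [(array([223., 361.]), 0.79, array([0.456, 0.086]))]
plate [(array([270., 391.]), 0.58, array([0.455, 0.283]))]
mallet [(array([337., 390.]), 0.95, array([0.589, 0.47 ]))]
glue [(array([281., 297.]), 0.68, array([0.754, 0.15 ])), (array([223., 361.]), 0.59, array([0.42 , 0.041]))]
mug [(array([248., 276.]), 0.81, array([ 0.75 , -0.021])), (array([171., 292.]), 0.26, array([ 0.511, -0.363]))]
offcut [(array([307., 322.]), 0.77, array([0.73 , 0.282]))]
stone [(array([216., 255.]), 0.68, array([ 0.746, -0.225]))]
rack [(array([188., 307.]), 0.72, array([ 0.489, -0.27 ])), (array([225., 363.]), 0.35, array([0.399, 0.023]))]
top [ 0.34  -0.088  1.619]
gauge_grip [(array([262., 472.]), 0.79, array([ 0.318, -0.594])), (array([208., 372.]), 0.57, array([ 0.497, -0.28 ])), (array([209., 364.]), 0.27, array([ 0.493, -0.254]))]
guide_tube [(array([233., 262.]), 0.73, array([0.418, 0.07 ]))]
plate [(array([230., 209.]), 0.9, array([0.434, 0.247])), (array([230., 263.]), 0.73, array([0.431, 0.074])), (array([143., 208.]), 0.67, array([0.719, 0.253])), (array([213., 364.]), 0.59, array([ 0.481, -0.251]))]
mallet [(array([183., 143.]), 0.82, array([0.596, 0.477]))]
glue [(array([138., 245.]), 0.81, array([0.736, 0.134]))]
mug []
offcut [(array([140., 208.]), 0.64, array([0.729, 0.254]))]
stone [(array([137., 359.]), 0.59, array([ 0.741, -0.246]))]
rack [(array([209., 359.]), 0.71, array([ 0.498, -0.242]))]
```

View pics/top0.png

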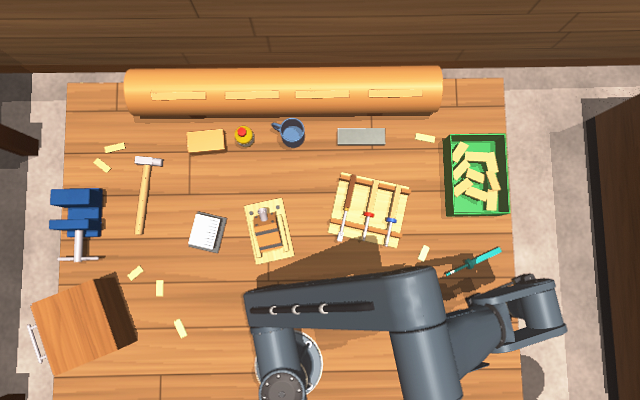

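View pics/scene0.png

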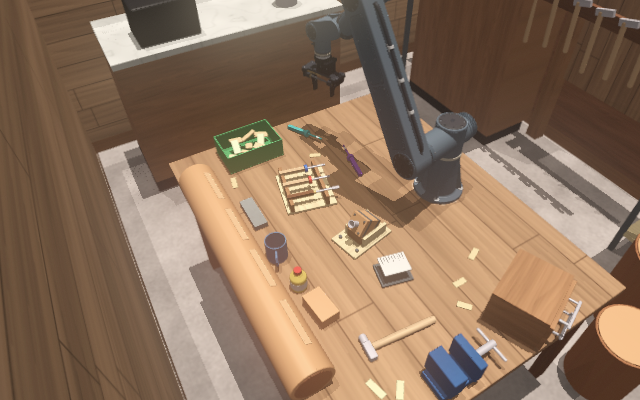

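```bash
python3 -m handwheel '[[0.5,-0.35,-0.3,0.1],[1,-0.7,-0.3,0.1],[1,-0.7,-0.3,0.1],[1,-0.7,-0.3,0.1],[1,-0.7,-0.3,0.1],[1,-0.7,-0.3,0.1],[1,-0.7,-0.3,0.1],[1,-0.7,-0.3,0.1],[1,-0.7,-0.3,0.1],[1,-0.7,-0.3,0.1],[1,-0.7,-0.3,0.1],[1,-0.7,-0.3,0.1]]' 100 20
cat > look1.py <<'E'
from h import *
np.set_printoptions(precision=4,suppress=True)
c=cam('wrist');save(c,'w1.png');print(c['hand_eye'])
top=cam('top');save(top,'top1.png')
for n,k in (('wrist',c),('top',top)):
  for l in ['gauge_grip','rack']:
    print(n,l,[(np.round(d['point']),round(d['conf'],2),at_z(k,d['point'],.055)[:2]) for d in vision.look_for(n,l)[:6]])
cv2.imwrite('pics/top1c.png',cv2.resize(top['frame'][150:280,180:430,::-1],None,fx=3.2,fy=3.2,interpolation=cv2.INTER_CUBIC))
E
python3 look1.py
```

```text
time: 2.0
position: [0.4285, -0.2804, 0.3206]
tool_rot: [0.991, -0.13, -0.0, 0.001]
ft_force: [0.0, 0.4, -1.3]
grip_width: 0.0871
grip_force: 0.0
[[ 0.0007 -0.9679 -0.2514  0.0683]
 [ 1.      0.0007  0.0001 -0.0005]
 [ 0.0001 -0.2514  0.9679 -0.1546]
 [ 0.      0.      0.      1.    ]]
wrist gauge_grip [(array([ 95., 294.]), 0.88, array([ 0.5117, -0.2725])), (array([168., 589.]), 0.64, array([ 0.3405, -0.5917])), (array([297., 350.]), 0.54, array([ 0.2496, -0.2737]))]
wrist rack [(array([106., 304.]), 0.98, array([ 0.4964, -0.2809]))]
top gauge_grip [(array([260., 478.]), 0.51, array([ 0.3266, -0.612 ])), (array([290., 390.]), 0.45, array([ 0.2348, -0.3296])), (array([188., 376.]), 0.42, array([ 0.5632, -0.2926]))]
top rack [(array([204., 352.]), 0.9, array([ 0.5125, -0.2145]))]
```

View pics/w1.png

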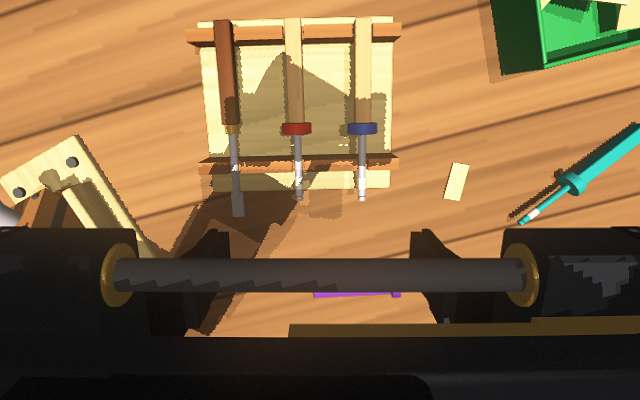

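View pics/top1c.png

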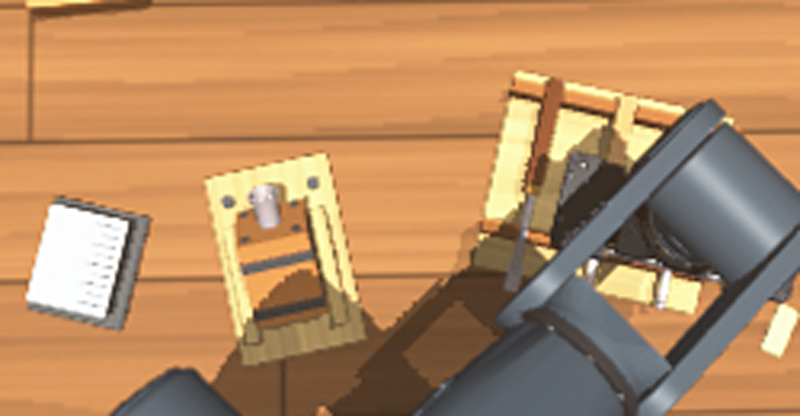

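Candidates in the wrist picture: dark-handled gouge (228,80), red-collar rod (296,128), blue-collar rod (362,128), and the turquoise and purple look-alikes on the bench (570,185)/(357,294). The red collar in the middle lane fits the description, and the crop of the top view agrees with that layout. The tube mouth shows at about (266,205) in the crop and the plate at about (85,263).

Run:
```python
from h import *
np.set_printoptions(precision=4,suppress=True)
c=cam('wrist');f=c['frame'].astype(int)
o=robot.get_obs()
red=(f[...,0]>90)&(f[...,1]<60)&(f[...,2]<60);red[:100]=0;red[150:]=0;red[:,:270]=0;red[:,330:]=0
ys,xs=np.nonzero(red);print(len(ys),ys.min(),ys.max(),xs.min(),xs.max(),xs.mean())
# handle edges per row
for r in (50,60,70,80,90,100,110):
    g=f[r,270:325];print(r,[int(v) for v in g.sum(1)//3])
a=at_z(c,[18,292.5],.064);b=at_z(c,[200,298.5],.055);k=at_z(c,[128,xs.mean()],.060)
print(a,b,np.linalg.norm(a[:2]-b[:2]),k)
```

```text
314 122 133 281 309 295.3980891719745
50 [232, 232, 233, 233, 232, 232, 232, 232, 232, 232, 219, 215, 200, 166, 185, 217, 215, 216, 219, 218, 217, 218, 218, 217, 217, 217, 219, 221, 225, 208, 106, 148, 236, 232, 231, 230, 231, 230, 230, 230, 230, 230, 231, 231, 231, 230, 230, 230, 230, 230, 230, 230, 230, 230, 229]
60 [234, 236, 238, 129, 136, 140, 141, 143, 140, 140, 142, 113, 93, 95, 87, 111, 118, 120, 120, 121, 129, 190, 192, 221, 221, 217, 218, 219, 222, 219, 180, 142, 237, 234, 232, 232, 231, 232, 232, 232, 232, 232, 232, 232, 232, 231, 232, 231, 232, 232, 231, 231, 231, 231, 231]
70 [145, 142, 142, 143, 143, 142, 143, 142, 143, 142, 142, 116, 120, 95, 94, 104, 119, 120, 118, 122, 124, 123, 123, 124, 122, 121, 120, 122, 127, 129, 112, 90, 146, 141, 140, 139, 137, 135, 153, 194, 169, 237, 235, 233, 232, 231, 232, 232, 231, 231, 231, 231, 230, 231, 231]
80 [143, 143, 143, 142, 145, 144, 144, 142, 144, 145, 146, 141, 93, 97, 98, 89, 111, 117, 120, 119, 122, 121, 122, 122, 121, 121, 122, 122, 124, 127, 119, 103, 114, 143, 142, 142, 144, 141, 141, 139, 144, 142, 141, 142, 140, 142, 1
[... 265 characters left out ...]
41, 138, 141, 139, 139, 140, 141, 140, 141, 139, 140]
100 [139, 137, 138, 138, 137, 139, 137, 136, 137, 136, 138, 137, 133, 89, 93, 93, 89, 108, 117, 119, 118, 119, 119, 121, 121, 124, 126, 127, 129, 127, 129, 109, 92, 126, 139, 133, 136, 137, 134, 134, 135, 134, 135, 134, 133, 133, 135, 135, 135, 134, 133, 134, 135, 134, 136]
110 [132, 131, 129, 129, 127, 129, 128, 127, 128, 126, 128, 128, 130, 122, 84, 87, 92, 102, 117, 114, 119, 118, 119, 119, 122, 121, 124, 126, 128, 127, 127, 119, 104, 100, 143, 138, 140, 139, 139, 140, 139, 139, 140, 139, 139, 139, 140, 139, 141, 139, 140, 139, 142, 141, 140]
[ 0.586  -0.2944  0.064 ] [ 0.392 -0.245  0.055] 0.20023544429411053 [ 0.4754 -0.2655  0.06  ]
```

```bash
python3 -c "
import cv2
a=cv2.imread('pics/w1.png')[0:230,180:420];cv2.imwrite('pics/w1c.png',cv2.resize(a,None,fx=2.6,fy=2.6,interpolation=cv2.INTER_CUBIC))"
```

```text
(no output)
```

View pics/w1c.png

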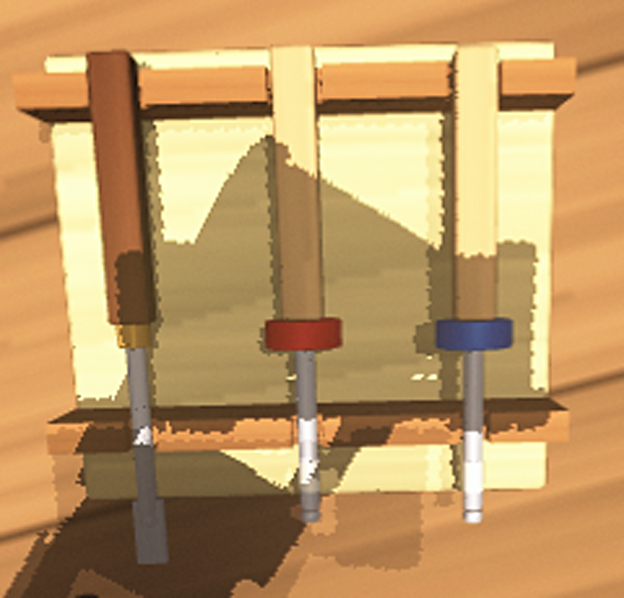

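Confirmed: the middle rod (crop (303,333)) has the red collar. Reaching for it, gripping 5 mm behind the handle centre.

```bash
python3 -m handwheel '[[0.12,-0.03,0.04,0],[0.24,-0.06,0.08,0],[0.354,-0.089,0.12,0],[0.354,-0.089,0.25,0],[0.354,-0.089,0.38,0],[0.354,-0.089,0.5,0],[0.354,-0.089,0.6,0],[0.354,-0.089,0.7,0],[0.354,-0.089,0.79,0],[0.354,-0.089,0.86,0],[0.354,-0.089,0.9,0],[0.354,-0.089,0.922,0],[0.354,-0.089,0.922,0]]' 55 25 && python3 -m handwheel '[[0,0,0,0],[0,0,0,0],[0,0,0,0],[0,0,0,0],[0,0,0,0],[0,0,0,0]]' 0 25
```

```text
time: 3.43
position: [0.5375, -0.282, 0.0427]
tool_rot: [0.991, -0.131, -0.001, -0.001]
ft_force: [0.1, 0.3, 0.7]
grip_width: 0.0477
grip_force: 0.0
time: 3.93
position: [0.5385, -0.2821, 0.0447]
tool_rot: [0.991, -0.131, 0.001, 0.0]
ft_force: [1.0, 0.9, 2.8]
grip_width: 0.0176
grip_force: 24.9
```

```bash
python3 -m handwheel '[[0,0,-0.08,0],[0,0,-0.2,0],[0,0,-0.33,0],[0,0,-0.46,0],[-0.06,-0.08,-0.55,0],[-0.12,-0.16,-0.62,0],[-0.2,-0.26,-0.7,-0.02],[-0.28,-0.36,-0.77,-0.04],[-0.36,-0.46,-0.8,-0.06],[-0.44,-0.56,-0.84,-0.074],[-0.52,-0.66,-0.84,-0.074],[-0.6,-0.76,-0.84,-0.074],[-0.68,-0.86,-0.84,-0.074],[-0.74,-0.95,-0.84,-0.074],[-0.77,-0.99,-0.84,-0.074],[-0.77,-0.99,-0.84,-0.074],[-0.77,-0.99,-0.84,-0.074],[-0.77,-0.99,-0.84,-0.074]]' - 25
python3 - <<'E'
from h import *
np.set_printoptions(precision=4,suppress=True)
for n in ('wrist','scene','top'):
  k=cam(n);save(k,n+'2.png')
  for l,z in (('guide_tube',.117),('gauge_grip',.3),('plate',.06)):
    print(n,l,[(np.round(d['point']),round(d['conf'],2),at_z(k,d['point'],z)) for d in vision.look_for(n,l)[:3]])
a=cv2.imread('pics/scene2.png')[130:330,250:450]; a=cv2.resize(a,None,fx=2,fy=2,interpolation=cv2.INTER_CUBIC)
w=cv2.imread('pics/wrist2.png')[:,120:520]
cv2.imwrite('pics/m2.png',np.hstack([w,a]))
E
```

```text
time: 5.43
position: [0.3926, 0.0643, 0.2961]
tool_rot: [0.995, 0.101, 0.0, 0.0]
ft_force: [-0.4, -0.8, -1.6]
grip_width: 0.0177
grip_force: 24.9
wrist guide_tube [(array([119., 337.]), 0.71, array([0.4501, 0.0597, 0.117 ]))]
wrist gauge_grip [(array([320., 546.]), 0.94, array([ 0.3837, -0.0489,  0.3   ])), (array([216., 320.]), 0.82, array([0.4131, 0.0688, 0.3   ]))]
wrist plate [(array([ 95., 152.]), 0.7, array([0.434, 0.253, 0.06 ]))]
scene guide_tube [(array([225., 364.]), 0.89, array([0.4501, 0.1012, 0.117 ]))]
scene gauge_grip [(array([131., 302.]), 0.62, array([ 0.4892, -0.2869,  0.3   ])), (array([166., 354.]), 0.59, array([ 0.4251, -0.0177,  0.3   ])), (array([179., 372.]), 0.52, array([0.4103, 0.0697, 0.3   ]))]
scene plate [(array([270., 393.]), 0.6, array([0.4496, 0.287 , 0.06  ]))]
top guide_tube [(array([216., 269.]), 0.57, array([0.4699, 0.0494, 0.117 ]))]
top gauge_grip [(array([289., 382.]), 0.86, array([ 0.2537, -0.2706,  0.3   ])), (array([263., 474.]), 0.63, array([ 0.3198, -0.5197,  0.3   ]))]
top plate [(array([229., 201.]), 0.95, array([0.4367, 0.2727, 0.06  ])), (array([228., 271.]), 0.31, array([0.437 , 0.0484, 0.06  ]))]
```

View pics/m2.png

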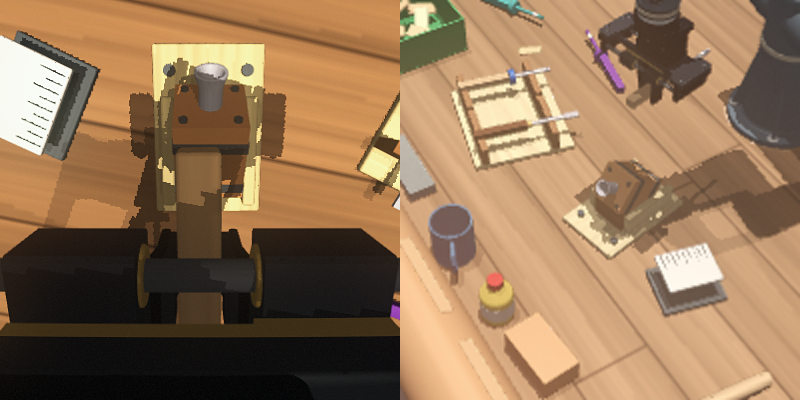

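Run:
```python
from h import *
np.set_printoptions(precision=4,suppress=True)
c=cam('wrist');t=cam('top');s=cam('scene')
print(R.from_quat(robot.get_obs()['tool_rot']).as_matrix()[:2,0])
f=c['frame'].astype(int)
for r in range(56,112,4): print(r,' '.join(str(v.sum()//3) for v in f[r,308:356]))
print(at_z(c,[72,331],.117),at_z(t,[209.4,262.5],.117),at_z(s,[187/2+130,205/2+250],.117))
m=tri([ray(c,[72,331]),ray(t,[209.4,262.5])]);print(m)
# board far edge & sides
print(at_z(c,[43,272],.02),at_z(c,[43,385],.02),at_z(c,[210,283],.02))
for n,k in (('wrist',c),('top',t),('scene',s)):
  d=vision.outline_of(n,'plate')
  for e in d[:1]:
    q=cv2.minAreaRect(np.argwhere(e['mask']).astype(np.float32));print(n,e['conf'],q,at_z(k,q[0],.06))
```

```text
[0.9796 0.2012]
56 220 220 220 218 216 213 211 209 210 210 211 211 212 214 216 217 218 218 218 216 214 217 219 220 220 220 221 221 220 219 219 216 215 212 213 214 216 218 221 220 221 221 222 220 221 222 221 220
60 193 199 222 219 217 213 210 209 210 211 212 212 213 215 216 219 219 218 218 217 217 220 223 224 223 222 222 222 221 220 221 217 215 213 215 215 218 219 220 221 220 221 222 221 220 219 219 217
64 151 226 219 182 193 220 216 212 214 212 193 183 183 136 160 178 196 205 213 215 223 228 233 235 232 225 219 216 213 208 197 185 168 154 157 181 205 217 222 222 222 221 221 220 219 216 214 213
68 230 219 111 116 115 109 115 140 154 159 161 158 162 174 186 193 201 206 214 221 225 227 230 230 227 222 221 220 215 206 196 189 188 185 171 165 162 162 157 158 187 216 222 221 219 215 214 214
72 224 114 118 119 117 116 109 97 94 93 84 80 85 88 95 111 143 148 151 157 178 225 228 228 225 220 216 210 203 193 188 184 176 163 150 128 101 99 139 156 157 197 224 220 219 216 214 215
76 77 80 80 76 78 76 74 70 68 81 97 101 99 92 87 90 92 100 101 103 105 105 106 123 163 154 149 142 158 195 163 71 71 1
[... 1116 characters left out ...]
 77 75 77 75 75 74 76 76 75 75 78 74 78 87 87 92 94 94 94 98 99 97 96 95 96 96 99 96 95 91 81 75 75 74 77 78 76 75 76 77 77 77 75 77 75 75
[0.4882 0.0744 0.117 ] [0.4917 0.0695 0.117 ] [0.4835 0.0745 0.117 ]
[0.4935 0.0737 0.0796]
[0.5136 0.1441 0.02  ] [0.5392 0.0204 0.02  ] [0.3247 0.0975 0.02  ]
wrist 0.63 ((93.89469909667969, 153.52035522460938), (106.2275619506836, 107.70001983642578), 67.7509765625) [0.4349 0.2518 0.06  ]
top 0.83 ((230.09999084472656, 200.70001220703125), (19.849138259887695, 35.90199279785156), 77.47119140625) [0.4338 0.2733 0.06  ]
scene 0.95 ((269.6512451171875, 393.01605224609375), (29.409914016723633, 34.00334930419922), 17.354022979736328) [0.449  0.2846 0.06  ]
```

```bash
python3 -m handwheel '[[0.12,0.005,0,0],[0.25,0.01,0,0],[0.38,0.015,0,0],[0.51,0.02,0,0],[0.64,0.025,0,0],[0.76,0.03,0.02,0],[0.84,0.034,0.06,0],[0.874,0.034,0.14,0],[0.874,0.034,0.25,0],[0.874,0.034,0.36,0],[0.874,0.034,0.47,0],[0.874,0.034,0.55,0],[0.874,0.034,0.6,0],[0.874,0.034,0.63,0],[0.874,0.034,0.639,0],[0.874,0.034,0.639,0],[0.874,0.034,0.639,0]]' - 25
cat > look3.py <<'E'
from h import *
import sys
np.set_printoptions(precision=4,suppress=True)
t=cam('top');s=cam('scene');n=sys.argv[1]
a=cv2.resize(s['frame'][190:270,310:410,::-1],(500,400),interpolation=cv2.INTER_CUBIC)
b=cv2.resize(t['frame'][175:255,230:290,::-1],(300,400),interpolation=cv2.INTER_CUBIC)
cv2.imwrite(f'pics/{n}.png',np.hstack([a,b]))
print(robot.get_obs()['position'],robot.get_obs()['ft_force'],robot.get_obs()['time'])
m=[.488,.0735,.117]
for k in (s,t): print(proj(k,m))
E
python3 look3.py m3
```

```text
time: 7.75
position: [0.652, 0.1076, 0.1054]
tool_rot: [0.995, 0.101, 0.001, 0.0]
ft_force: [-0.6, 0.6, -1.3]
grip_width: 0.0175
grip_force: 24.9
[0.6522 0.1076 0.1059] [-0.3315 -0.1965 -0.2352] 7.85
[np.float64(223.80176878965142), np.float64(351.3006065238571)]
[np.float64(210.61398316933526), np.float64(261.22007579151216)]
```

View pics/m3.png

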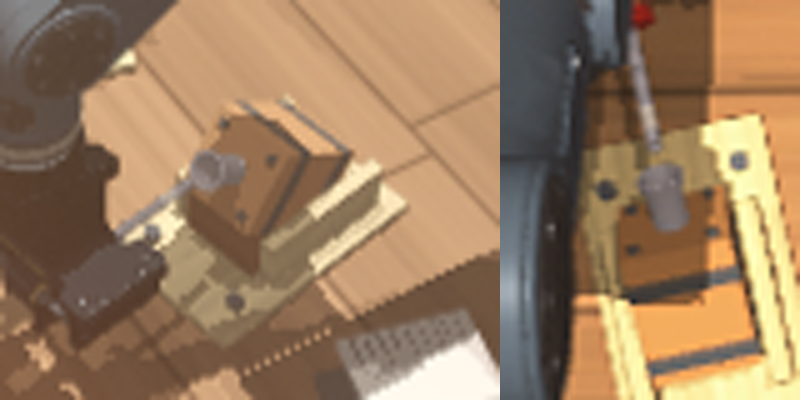

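```bash
python3 -m handwheel '[[-0.02,0,0.005,0],[-0.04,0,0.005,0],[-0.06,0,0.005,0],[-0.07,0,0.005,0],[-0.078,0,0.005,0],[-0.078,0,0.005,0]]' - 12; python3 -m handwheel '[[-0.001,0,-0.022,0],[-0.002,0,-0.044,0],[-0.005,0,-0.066,0],[-0.008,0,-0.088,0],[-0.013,0,-0.11,0],[-0.018,0,-0.131,0],[-0.024,0,-0.152,0],[-0.031,0,-0.173,0],[-0.031,0,-0.173,0]]' - 12
```

```text
time: 8.35
position: [0.6273, 0.1027, 0.1029]
tool_rot: [0.995, 0.101, -0.0, -0.0]
ft_force: [0.4, -0.4, -1.2]
grip_width: 0.018
grip_force: 12.0
time: 9.1
position: [0.619, 0.1009, 0.1563]
tool_rot: [0.995, 0.101, 0.001, 0.0]
ft_force: [0.9, -0.3, -2.0]
grip_width: 0.0178
grip_force: 12.0
```

```bash
python3 -m handwheel '[[-0.008,0,-0.02,0],[-0.017,0,-0.04,0],[-0.027,0,-0.06,0],[-0.037,0,-0.08,0],[-0.047,0,-0.095,0],[-0.057,0,-0.11,0],[-0.066,0,-0.125,0],[-0.066,0,-0.125,0]]' - 12
python3 look3.py m4
```

```text
time: 9.77
position: [0.5989, 0.0969, 0.1931]
tool_rot: [0.995, 0.101, -0.0, 0.0]
ft_force: [0.4, -0.3, -0.6]
grip_width: 0.0178
grip_force: 12.0
[0.5989 0.0969 0.1922] [ 0.884   0.0446 -1.1761] 9.8667
[np.float64(223.80176878965142), np.float64(351.3006065238571)]
[np.float64(210.61398316933526), np.float64(261.22007579151216)]
```

View pics/m4.png

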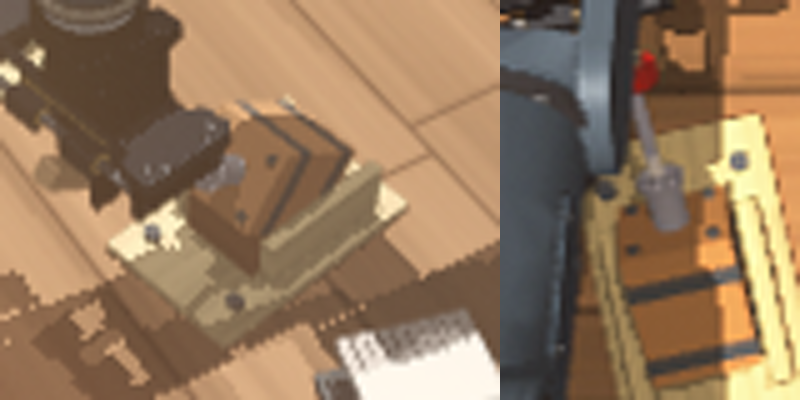

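The shaft's tip is in the mouth and the rod slopes at roughly 35°. Sliding it in.

```bash
python3 -m handwheel '[[-0.015,0,0.013,0],[-0.03,0,0.026,0],[-0.045,0,0.039,0],[-0.06,0,0.052,0],[-0.075,0,0.064,0],[-0.09,0,0.076,0],[-0.105,0,0.088,0],[-0.105,0,0.088,0]]' - 12;  python3 -m handwheel '[[-0.012,0,0.01,0],[-0.024,0,0.019,0],[-0.036,0,0.028,0],[-0.048,0,0.037,0],[-0.058,0,0.046,0],[-0.058,0,0.046,0]]' - 12
```

```text
time: 10.53
position: [0.5668, 0.0905, 0.1647]
tool_rot: [0.995, 0.101, -0.002, -0.0]
ft_force: [0.3, 0.3, -1.1]
grip_width: 0.018
grip_force: 12.0
time: 11.03
position: [0.5503, 0.0871, 0.1513]
tool_rot: [0.995, 0.101, -0.001, -0.0]
ft_force: [0.4, 0.5, -0.9]
grip_width: 0.0174
grip_force: 12.0
```

```bash
python3 -m handwheel '[[-0.004,0,0.003,0],[-0.008,0,0.006,0],[-0.012,0,0.009,0],[-0.012,0,0.009,0]]' - 12;  python3 -m handwheel '[[-0.004,0,0.003,0],[-0.008,0,0.006,0],[-0.008,0,0.006,0]]' - 12; python3 -m handwheel '[[-0.004,0,0.003,0],[-0.004,0,0.003,0]]' - 12
```

```text
time: 11.37
position: [0.5479, 0.0864, 0.1491]
tool_rot: [0.995, 0.101, -0.0, -0.0]
ft_force: [0.4, 0.6, -1.2]
grip_width: 0.0179
grip_force: 12.0
time: 11.62
position: [0.5468, 0.086, 0.1479]
tool_rot: [0.995, 0.101, 0.001, 0.0]
ft_force: [1.8, 0.9, 0.6]
grip_width: 0.0182
grip_force: 12.0
time: 11.78
position: [0.5469, 0.0859, 0.1475]
tool_rot: [0.995, 0.101, 0.003, 0.0]
ft_force: [4.5, 1.2, 1.6]
grip_width: 0.018
grip_force: 12.0
```

```bash
python3 -m handwheel '[[-0.004,0,0.003,0],[-0.004,0,0.003,0],[-0.004,0,0.003,0],[-0.004,0,0.003,0]]' - 12; python3 look3.py m5
```

```text
time: 12.12
position: [0.547, 0.0859, 0.1471]
tool_rot: [0.995, 0.101, 0.004, -0.0]
ft_force: [6.4, 3.0, 3.5]
grip_width: 0.0181
grip_force: 12.0
[0.547  0.0859 0.1471] [5.8562 2.4826 2.7526] 12.2167
[np.float64(223.80176878965142), np.float64(351.3006065238571)]
[np.float64(210.61398316933526), np.float64(261.22007579151216)]
```

View pics/m5.png

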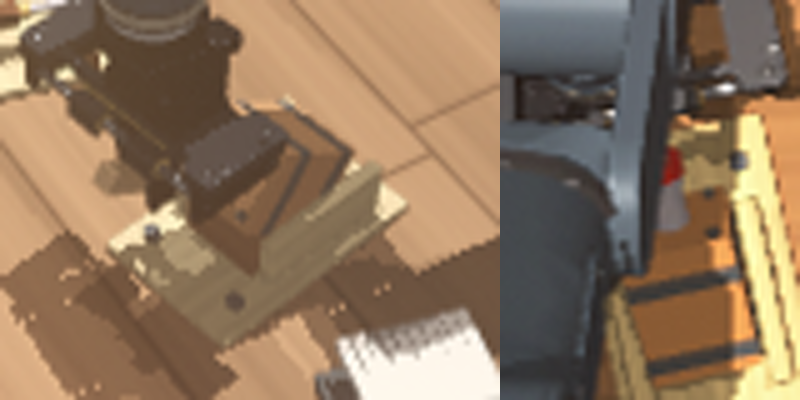

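The red collar sits on the tube's mouth, pressed at about 7 N. Drawing it out along the bore.

```bash
python3 -m handwheel '[[0.02,0,-0.014,0],[0.06,0,-0.042,0],[0.1,0,-0.07,0],[0.14,0,-0.098,0],[0.18,0,-0.126,0],[0.22,0,-0.154,0],[0.26,0,-0.182,0],[0.3,0,-0.21,0],[0.34,0,-0.238,0],[0.36,0,-0.252,0],[0.36,0,-0.252,0],[0.36,0,-0.252,0],[0.36,0,-0.252,0]]' - 20
python3 -m handwheel '[[0,0,-0.13,0],[0,0,-0.26,0],[-0.1,-0.08,-0.3,0],[-0.2,-0.16,-0.3,0],[-0.3,-0.24,-0.3,0],[-0.4,-0.32,-0.3,0],[-0.5,-0.38,-0.3,0],[-0.6,-0.42,-0.3,0],[-0.7,-0.46,-0.3,0],[-0.8,-0.5,-0.3,0],[-0.86,-0.5,-0.3,0],[-0.86,-0.5,-0.3,0],[-0.86,-0.5,-0.3,0]]' - 20
python3 - <<'E'
from h import *
np.set_printoptions(precision=4,suppress=True)
for n in ('wrist','top','scene'):
  k=cam(n);save(k,n+'6.png')
  for e in vision.outline_of(n,'plate')[:2]:
    q=cv2.minAreaRect(np.argwhere(e['mask']).astype(np.float32));print(n,e['conf'],q,at_z(k,q[0],.06))
    f=k['frame'].astype(int);w=((f.min(2)>170)&cv2.dilate(e['mask'].astype(np.uint8),np.ones((9,9))).astype(bool)).astype(np.uint8)
    w=cv2.morphologyEx(w,cv2.MORPH_CLOSE,np.ones((7,7)))
    q=cv2.minAreaRect(np.argwhere(w>0).astype(np.float32));print('white',q,at_z(k,q[0],.06))
E
```

```text
time: 13.3
position: [0.6474, 0.107, 0.22]
tool_rot: [0.995, 0.101, -0.002, -0.0]
ft_force: [-0.3, -0.6, -1.6]
grip_width: 0.0177
grip_force: 20.0
time: 14.38
position: [0.3649, 0.202, 0.3111]
tool_rot: [0.995, 0.101, -0.0, 0.0]
ft_force: [1.5, 0.9, -0.7]
grip_width: 0.0177
grip_force: 20.0
wrist 0.97 ((95.58247375488281, 279.2425842285156), (85.31120300292969, 100.39276123046875), 64.88516235351562) [0.4319 0.2607 0.06  ]
white ((94.60001373291016, 273.20001220703125), (76.02631378173828, 93.02042388916016), 63.43495178222656) [0.4316 0.2673 0.06  ]
wrist 0.44 ((129.5, 467.0), (100.0, 129.0), 90.0) [0.4387 0.0494 0.06  ]
white ((129.78994750976562, 454.80743408203125), (79.50279998779297, 140.92152404785156), 86.14936065673828) [0.4356 0.0627 0.06  ]
top 0.8 ((229.33689880371094, 208.0150146484375), (30.573909759521484, 31.68568992614746), 76.60750579833984) [0.4359 0.25   0.06  ]
white ((224.68255615234375, 210.45785522460938), (34.62836456298828, 15.665213584899902), 77.00537872314453) [0.4507 0.2423 0.06  ]
top 0.2 ((276.1784362792969, 214.63197326660156), (31.04140281677246, 9.312420845031738), 7.4314093589782715) [0.2871 0.2275 0.06  ]
white ((0.0, 0.0), (0.0, 0.0), 0.0) [1.2115 0.9442 0.06  ]
scene 0.94 ((270.0, 393.0), (31.622772216796875, 35.417503356933594), 18.434947967529297) [0.45   0.2858 0.06  ]
white ((268.69232177734375, 392.9615783691406), (33.535858154296875, 15.493172645568848), 78.69007110595703) [0.4468 0.2812 0.06  ]
scene 0.67 ((213.38766479492188, 253.17977905273438), (34.97992706298828, 14.309968948364258), 32.0053825378418) [ 0.7574 -0.208   0.06  ]
white ((208.84613037109375, 251.73074340820312), (24.406808853149414, 11.371355056762695), 33.6900634765625) [ 0.7525 -0.2331  0.06  ]
```

View pics/wrist6.png

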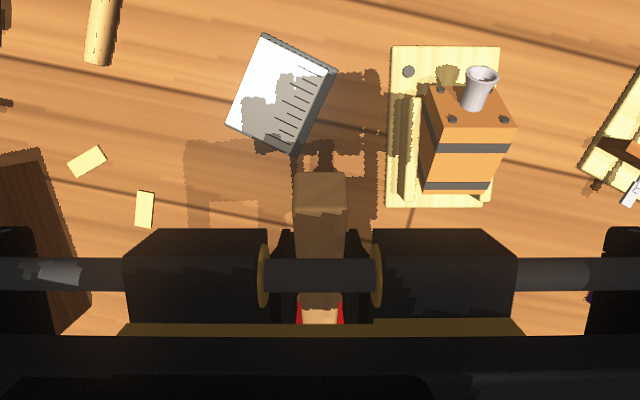

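The plate's white face is centred at about (278,96) in the wrist picture, i.e. (0.432, 0.262). Next I go above it and level the rod by lowering its tip onto the plate so it turns in the grip.

```bash
python3 -m handwheel '[[0.12,-0.03,0,0],[0.25,-0.06,0,0],[0.38,-0.09,0,0],[0.5,-0.12,0,0],[0.62,-0.151,0.03,0],[0.72,-0.151,0.1,0],[0.766,-0.151,0.2,0],[0.766,-0.151,0.3,0],[0.766,-0.151,0.38,0],[0.766,-0.151,0.404,0],[0.766,-0.151,0.404,0],[0.766,-0.151,0.404,0]]' - 16
python3 -m handwheel '[[0,0,0.04,0],[0,0,0.08,0],[0,0,0.12,0],[0,0,0.15,0],[0,0,0.18,0],[0,0,0.21,0],[0,0,0.24,0],[0,0,0.24,0]]' - 16
python3 - <<'E'
from h import *
print(robot.get_obs()['position'],robot.get_obs()['ft_force'])
E
```

```text
time: 15.68
position: [0.5831, 0.2928, 0.1903]
tool_rot: [0.995, 0.101, 0.0, -0.0]
ft_force: [0.3, -0.8, -0.6]
grip_width: 0.0175
grip_force: 16.0
time: 16.35
position: [0.5811, 0.2924, 0.1159]
tool_rot: [0.995, 0.101, -0.002, 0.0]
ft_force: [-0.5, 0.4, 0.5]
grip_width: 0.0178
grip_force: 16.0
[0.58111087 0.29240347 0.11591237] [-0.50176416  0.426703    0.54595112]
```

```bash
python3 -m handwheel '[[0,0,0.03,0],[0,0,0.06,0],[0,0,0.09,0],[0,0,0.115,0],[0,0,0.14,0],[0,0,0.16,0],[0,0,0.18,0],[0,0,0.195,0],[0,0,0.206,0],[0,0,0.206,0],[0,0,0.206,0]]' - 16
python3 -m handwheel '[[0,0,-0.03,0],[0,0,-0.07,0],[0,0,-0.11,0],[0,0,-0.14,0],[0,0,-0.15,0],[0,0,-0.15,0],[0,0,-0.15,0],[0,0,-0.15,0]]' - 40
python3 - <<'E'
from h import *
np.set_printoptions(precision=4,suppress=True)
o=robot.get_obs();T=R.from_quat(o['tool_rot']).as_matrix()
g=o['position']-T[:,2]*.0105
t=cam('top');s=cam('scene');save(t,'t7.png');save(s,'s7.png')
for n,k in (('top',t),('scene',s)):
  f=k['frame'].astype(int);red=(f[...,0]>90)&(f[...,1]<60)&(f[...,2]<60)
  pc=g-.066*T[:,0]
  for th in (0,10,20,35):
    a=np.radians(th);d=-np.cos(a)*T[:,0]+np.sin(a)*T[:,2]
    print(n,th,'collar',np.round(proj(k,g+.066*d),1),'tip',np.round(proj(k,g+.152*d),1))
  p=proj(k,pc);ys,xs=np.nonzero(red);m=np.hypot(ys-p[0],xs-p[1])<25
  print('red',m.sum(),ys[m].mean() if m.any() else 0,xs[m].mean() if m.any() else 0)
  r=cv2.cvtColor(k['frame'],cv2.COLOR_RGB2GRAY)
E
```

```text
time: 17.27
position: [0.5819, 0.2927, 0.056]
tool_rot: [0.995, 0.101, -0.001, 0.0]
ft_force: [-0.7, -0.8, -1.2]
grip_width: 0.0178
grip_force: 16.0
time: 17.93
position: [0.5819, 0.2927, 0.101]
tool_rot: [0.995, 0.101, -0.0, 0.0]
ft_force: [-0.5, -0.3, -1.7]
grip_width: 0.0174
grip_force: 40.0
top 0 collar [202.4 195.2] tip [229.4 200.5]
top 10 collar [202.5 196. ] tip [229.1 202.3]
top 20 collar [202.  196.7] tip [227.5 203.7]
top 35 collar [200.2 197.4] tip [222.8 205. ]
red 32 200.625 197.84375
scene 0 collar [268.1 377. ] tip [254.2 394.4]
scene 10 collar [270.3 376.5] tip [259.2 393.2]
scene 20 collar [272.7 375.7] tip [264.7 391.2]
scene 35 collar [276.7 373.7] tip [273.5 386.7]
red 0 0 0
```

Run:
```python
from h import *
np.set_printoptions(precision=3,suppress=True,linewidth=250)
for n in ('top','scene'):
  k=cam(n)
  for e in vision.outline_of(n,'gauge_grip')[:4]:
    p=np.argwhere(e['mask']); print(n,round(e['conf'],2),len(p),p.min(0),p.max(0),p[np.argmax(p[:,1])],p[np.argmin(p[:,0])])
s=cv2.imread('pics/s7.png',0);print('scene')
for r in range(246,282,2): print(r,s[r,366:412:2])
t=cv2.imread('pics/t7.png',0);print('top')
for r in range(194,240,2): print(r,t[r,188:222])
```

```text
top 0.72 115 [190 194] [226 201] [220 201] [190 195]
top 0.62 298 [283 356] [295 417] [293 417] [283 357]
top 0.58 283 [248 448] [274 499] [249 499] [248 493]
scene 0.63 88 [126 290] [136 309] [132 309] [126 290]
scene 0.55 134 [255 350] [290 394] [256 394] [255 391]
scene 0.46 157 [147 344] [175 362] [173 362] [147 344]
scene
246 [ 71  66  68  69  76  77 170 164 158 164 167 165 166 167 159 164 163 168 173 172 175 174 174]
248 [ 72  70  68  77  77  98 146 103 102 108 164 166 166 167 168 159 164 163 169 174 172 175 174]
250 [ 82  81  77  78  88  75  67  70 100 103 101 157 167 166 166 166 159 165 164 169 173 173 176]
252 [ 85  83  88 103  81  61  60  60  60 102 102 101 109 168 167 163 164 152 164 164 170 174 172]
254 [101  93  91  86  61  60  60  60  59  64 107 106 122 117 159 144 129 157 160 164 165 171 174]
256 [ 94  81  61  60  60  61  60  59  60  80 164 133 131 108 136 157 156 160 132 161 165 166 172]
258 [ 63  63  62  61  61  61  59  60  86 160 116 136 131 131 157 160 131 160 156 161 165 165 166]
260 [ 63  62  62  62  61  60  60  59 137 109 106 118 145 158 160 161 159 160 160 160 
[... 3255 characters left out ...]
 76  56  75  98 104 105 103 105 104 103 103 102 100 125 154 160 159 159 159 159 157 155 154 146 123 107 133 154 110  53  66  67  68]
232 [ 62  61  62  89 105 104 104 106 104 103 127 155 161 159 160 159 160 160 145 125 123 106 118 146 164 164 164 166 138  65  66  68  68  67]
234 [ 61  60  90 108 104 105 105 105 103 126 154 159 159 158 159 158 158 159 160 159 161 161 162 160 153 150 153 150 110  52  67  66  68  67]
236 [ 61  62  88 106 104 104 105 104 102 133 161 157 158 159 158 159 159 159 159 159 157 154 146 122 106 120 148 137  64  63  68  68  67  60]
238 [ 38  85 110 105 105 105 105 105 103 134 161 158 159 159 158 159 148 132 122 107 119 146 164 164 165 165 154 106  53  68  66  68  63  61]
```

```bash
python3 -c "
from h import *
o=robot.get_obs();print(o['time'],o['position'],o['grip_force'],o['joint_velocities']);print(job.hand_in())"
```

```text
18.2333 [0.58210987 0.29270439 0.10076249] 39.999990072101355 [-0.00076872 -0.00309236 -0.00203995  0.00086837  0.00132049 -0.00025989]
the job is handed in; nothing more can be done
None
```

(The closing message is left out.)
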